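Lock a drying prong into the slotted rail of a bottle drainer

TASK

Put the white drying prong back into the bottle drainer, near the middle of its rail: pass its foot lengthwise through the slot, press it down against its sprung collar and turn it a quarter turn clockwise under the lips, then let it up and feel along the rail until its rib rises into a gap between the hidden teeth, and leave it locked there, upright. Do not force it, and leave the mug, the tumbler and the jam jar where they stand.

Things in the scene. Friction and masses are not known exactly. Their poses are not given: they have to be found in the camera images.
- drainer: Bottle drainer, fixed: steel drip tray 130 x 320 mm, 13 mm high, with an aluminium C-rail (41 x 290 mm) along its middle. Origin: centre of the underside, on the worktop; x across the rail, y along it, z up. Near the middle: within 60 mm of the origin along y. Forcing it: over 20 N of push or pull on the prong (rule: 40 N over all contacts of prong and drainer), or fingers on the drainer over 40 N
- slot_mid (a point): Centre of the slot's mouth, at the level of the rail's top, 28 mm above the drainer's origin; same axes. The slot is 22.5 mm wide and runs the rail's whole length, between two lips
- channel_floor (a point): Centre of the channel's floor inside the rail, 5 mm above the drainer's origin; same axes. The channel is 35.2 mm wide inside. Under both lips are teeth, unseen from above, their undersides 16 mm above the floor; between them are gaps 9.5 mm long and 3.5 mm deep, one every 24 mm along the rail. Where the gaps lie along the rail differs from drainer to drainer and can only be felt
- prong: Loose drying prong, 110 mm high, about 150 g, standing on its foot at first. Origin: centre of the foot's underside; z up along the prong. Dark steel foot (hammer head): 34 mm along x, 20 mm along y, 10 mm high, lowest 2.5 mm drawn in; square corners at +x+y and -x-y, the other two cut away, so that in the channel it turns only clockwise seen from above and strikes the walls after about 94 degrees
- prong_grip (a point): Middle of the prong's white flat blade, 75 mm above its origin, where to grip: the blade is 26 mm along the prong's x and 14 mm along its y, straight from 47 to 97 mm above the origin, with a round top that ends at 110 mm
- prong_rib (a point): Top of the rib on the foot, 13 mm above the prong's origin: 3 mm high, 6 mm wide, 34 mm long, along the prong's x. Turned crosswise (prong x along drainer x), the prong can rise until its origin is 8 mm above the drainer's where the rib meets a tooth, and 11 mm where the rib has entered a gap and the foot bears on the teeth: this is locked, and the spring then holds it up
- collar_under (a point): Underside of the blue collar, 39 mm across, that slides on the prong's neck: 14.5 mm above the prong's origin when free, yielding up to 10 mm; its spring takes 4.5 N to start and 0.7 N more per mm. With the foot lengthwise in the slot the collar rests on the lips with the prong's origin 13.5 mm above the drainer's; to turn, press it below 8 mm (at 5 mm, with 10.5 N, the foot meets the floor)
- mug: Striped mug, 88 mm across, 92 mm high, loose; origin at the centre of its underside. It stands on one side of the drainer, the prong on the other; which is on which side changes
- tumbler: Clear glass tumbler, 81 mm across, 91 mm high, loose; origin at the centre of its underside
- jar: Jam jar, 65 mm across, 94 mm high, loose; origin at the centre of its underside
Mind the look-alikes: they are no part of the job. Leave any pink or red look-alike of the prong alone.

How it is judged:
On the way, in this order (a step that is already met when the one before it is completed fails the run):
1. the foot is lengthwise in the slot and pressed down below the teeth (z of prong in the frame of drainer below 0.0085 m and x of prong in the frame of drainer between -0.004 and 0.004 m and angle between the x axis of prong and the y axis of drainer, either way round below 0.2 rad), for 0.1 s.
2. the foot is turned crosswise under the lips (z of prong in the frame of drainer below 0.0095 m and x of prong in the frame of drainer between -0.004 and 0.004 m and angle between the x axis of prong and the x axis of drainer, either way round below 0.2 rad), for 0.1 s.
At the end, for the whole second after the job is handed in: Prong upright (0.08 rad), foot crosswise under the lips (0.15 rad), within 60 mm of the rail's middle and 4 mm of its centre line, rib up in a gap (origin 9.8 to 12.5 mm above the drainer's), released and still; mug, tumbler and jar upright (0.1 rad), within 30 mm of where they stood (z of prong in the frame of drainer between 0.0098 and 0.0125 m and x of prong in the frame of drainer between -0.004 and 0.004 m and y of prong in the frame of drainer between -0.06 and 0.06 m and angle between the x axis of prong and the x axis of drainer, either way round below 0.15 rad and angle between prong's own z axis and vertical below 0.08 rad and linear speed of prong below 0.02 m/s and angle between each of mug, tumbler, jar's own z axis and vertical below 0.1 rad and distance of each of mug, tumbler, jar from where it was at the start of the episode below 0.03 m); the robot touches nothing.
It fails at once if more than 40 N between prong and drainer (contact force between prong and drainer above 40 N).
It fails at once if the fingers press on the drainer with more than 40 N (contact force between the fingers and drainer above 40 N).
It fails at once if mug, tumbler or jar shoved by more than 30 mm (distance of any of mug, tumbler, jar from where it was at the start of the episode above 0.03 m).
It also fails if it takes over 67 s, if anything falls off the work surface, if the arm or the gripper's body presses on something with over 40 N, if the wrist force passes 120 N, or if a joint passes its speed limit or range.

ROBOT

A 6-joint arm with a two-finger parallel gripper is mounted at the origin on a cart in front of the work surface, level with it; the furniture and walls round the work are solid. World frame = base frame: x ahead of the robot, y to its left, z up, the work surface at z = 0. Lengths are in m, angles in rad, forces in N, time in s.
With the tool pointing down it reaches from about 0.3 to 0.775 m from the base axis. Payload 14.6 kg.
Tool frame: the origin (TCP) lies at the very end of the fingers, on their centre line; the grasp point (between the pads) lies 19 mm behind it; z points along the fingers, y is the line along which they close (so a half turn about z gives the same grasp; the last joint's range is limited). The gripper opens to 94 mm and grips with 3 to 60 N. Pads are 16 mm wide; open, the fingers measure 119 mm over their backs; the gripper's body (75 mm by 177 mm) begins 78 mm behind the grasp point.
Start: joints at [-1.339, 0.3, 1.521, -0, 1.321, -0.067], TCP at [0.162, -0.526, 0.205] pointing down, gripper open.
Joint ranges: [-3.03, 3.03], [-0.79, 2.21], [0.23, 2.52], [-1.04, 4.18], [0, 3.07], [-2.55, 2.55]. Speed limits (rad/s): [2.22, 2.22, 2.57, 3.14, 3.14, 3.14].

INTERFACE

Orientations are given as [roll, pitch, yaw] about the fixed x, y, z axes, in that order (R = Rz(yaw) Ry(pitch) Rx(roll)).
In Python, from station import ctrl, cams gives the robot as it stands. The module is installed in compiled form; this text tells all that it offers.
- The arm moves only by the tool arm_command, never from a script. Its argument "plan" is a list that holds one entry, the list of rows, each a list of 7 numbers: the shift along the tool's x, y, z in mm, then the turn, a rotation vector about the tool's x, y, z in rad, then the closure, from -1 (fully open) to 1 (shut). A call has 1 to 12 rows; each row is the pose to reach, as a shift and turn from the pose commanded when the call began, along the tool's axes at that moment; what a row does not reach only later rows make up. A row lasts 1/10 s, in which the tool goes at most 50 mm and 8.59 degrees, less where a joint would pass 70% of its speed; a pose out of reach is approached as far as the arm can. A call with a gripper value outside its range is refused whole. The fingers move at their own pace and stop on an object; "squeeze" is the grip in N (left out, the last holds). Time passes only in rows, so rows that repeat a pose let the fingers close. It gives the time, the measured TCP pose, the force, the opening and the grip force at its end, in the units of the state.
- ctrl.get_obs(): the state, without advancing time (a new reading comes with each control period).
- cams.camera(name): name is "side" or "top"; returns (picture, depth): 384x512x3 uint8, blue, green, red; 384x512 float32, m along the optical axis (not along the pixel's ray), 0 where there is no reading.
- cams.camera_info(name): a dict with "fx", "fy", "cx", "cy" (pixels), "dist_coeffs" ([k1, k2, p1, p2, k3] as OpenCV has them; the pictures are not rectified), "world_to_cam" (4x4, takes a point from world to camera coordinates). Camera axes: x right, y down, z forward; pixel columns grow to the right and rows downward; lengths in m; the calibration is good to about 2 mm. A picture is of the moment at which its call begins. camera_info takes no time and is no camera call.
- ctrl.hand_in(): hands the job in; it is judged then, once.
The state is a dict: "time_s": time; "qpos": joint angles; "joint_vel": joint speeds; "tau": joint torques, N m; "ee_pos": TCP position; "eef_rot": TCP orientation; "force": force on the tool from outside, world axes, zero at the start; "moment": the same for the moment, N m; "grip_width": finger opening in m; "grip_force": force on a finger pad.
Only numpy, scipy, OpenCV 4.12 (cv2) and the standard library are available. Lean on these libraries where they do the work, as an engineer would, in place of code of your own. Each camera call takes 0.05 s, during which the arm holds its last target. There are 200 camera calls.

## Working session

There is one attempt and no reset: what is moved stays moved. The work goes in short steps, Python scripts to look and compute and a tool call to move; the robot and the scene stay as the last step left them, time stands still between calls to the robot, and variables do not carry over. Pictures are saved under pics/ and viewed, at most 10 in all, crops included, and the job is handed in when it is done.

Besides the shell and the picture viewer there is one more tool, called after "Call:" in YAML: its name, and indented under it one key for each argument. arm_command: Moves the arm, as the interface text tells. Its arguments: {"type":"object","properties":{"plan":{"type":"array"},"squeeze":{"type":"number"}},"required":["plan"]}

```bash
mkdir -p pics
cat > h.py <<'E'
import numpy as np, cv2
from station import ctrl, cams
def info(n):
    c=cams.camera_info(n);K=np.array([[c['fx'],0,c['cx']],[0,c['fy'],c['cy']],[0,0,1.]]);return K,np.array(c['dist_coeffs'],float),np.array(c['world_to_cam'])
def ray(n,px):
    K,d,W=info(n);p=cv2.undistortPoints(np.array(px,float).reshape(-1,1,2),K,d)[:,0]
    R=W[:3,:3];o=-R.T@W[:3,3];v=np.c_[p,np.ones(len(p))]@R
    return o,v
def onz(n,px,z):
    o,v=ray(n,px);return o+v*((z-o[2])/v[:,2])[:,None]
def tri(p1,p2,a='top',b='side'):
    o1,v1=ray(a,[p1]);o2,v2=ray(b,[p2]);v1=v1[0];v2=v2[0]
    s=np.linalg.lstsq(np.c_[v1,-v2],o2-o1,rcond=None)[0]
    A=o1+s[0]*v1;B=o2+s[1]*v2;return (A+B)/2,np.linalg.norm(A-B)
def cloud(n,dep):
    K,d,W=info(n);h,w=dep.shape;g=np.stack(np.meshgrid(np.arange(w),np.arange(h)),-1).reshape(-1,2)
    o,v=ray(n,g);P=(o+v*dep.reshape(-1,1)).reshape(h,w,3);P[dep<=0]=np.nan;return P
E
python3 - <<'E'
from h import *
o=ctrl.get_obs();print({k:np.round(v,3) for k,v in o.items()})
for n in('side','top'):
    p,d=cams.camera(n);cv2.imwrite(f'pics/{n}0.png',p);np.save(f'{n}0.npy',d)
    c=cams.camera_info(n);W=np.array(c['world_to_cam']);print(n,c['fx'],np.round(-W[:3,:3].T@W[:3,3],3),np.round(W[:3,:3],2).tolist(),(d>0).mean())
E
```

```text
{'time_s': np.float64(0.0), 'qpos': array([-1.339,  0.3  ,  1.522, -0.   ,  1.321, -0.067]), 'joint_vel': array([-0.   ,  0.001,  0.002, -0.001, -0.001, -0.001]), 'tau': array([-1.0000e-03, -5.3181e+01, -3.5273e+01,  7.1000e-02,  2.4000e-02,
       -0.0000e+00]), 'ee_pos': array([ 0.162, -0.525,  0.205]), 'eef_rot': array([-3.14 , -0.   ,  0.299]), 'force': array([-0.198, -0.347, -0.64 ]), 'moment': array([-0.035,  0.026,  0.011]), 'grip_force': np.float64(0.0), 'grip_width': np.float64(0.094)}
side 479.7377869464215 [-0.494  0.094  1.013] [[-0.07, -1.0, 0.01], [-0.66, 0.04, -0.75], [0.75, -0.06, -0.66]] 0.9961140950520834
top 467.0061598252621 [ 0.243 -0.143  1.497] [[0.47, -0.88, 0.0], [-0.85, -0.46, -0.26], [0.23, 0.12, -0.97]] 0.996063232421875
```

View pics/side0.png

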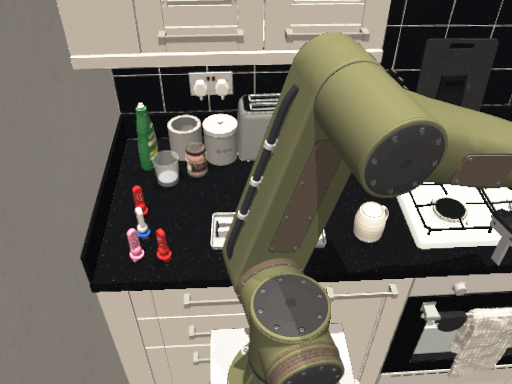

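View pics/top0.png

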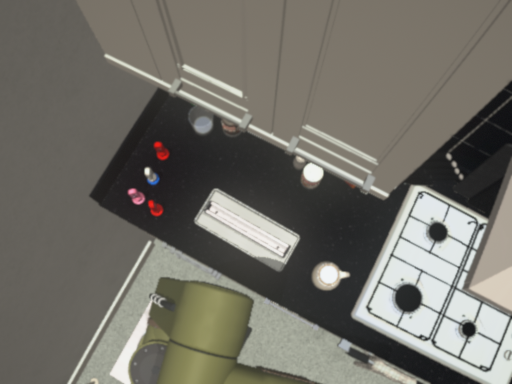

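Side view: the white and blue prong is at (142,228), with look-alikes at (140,200), (135,245) and (163,245). The drainer is at about (268,230), partly hidden by the arm. Top view: prong (151,176), drainer (247,228), mug (326,275), tumbler and jar (202,122)/(230,127).

Run:
```python
from h import *
t=cv2.imread('pics/top0.png');s=cv2.imread('pics/side0.png')
a=cv2.resize(t[150:210,120:180],(400,400),interpolation=cv2.INTER_CUBIC)
b=cv2.resize(s[180:270,110:180],(311,400),interpolation=cv2.INTER_CUBIC)
c=cv2.resize(t[180:275,185:305],(505,400),interpolation=cv2.INTER_CUBIC)[:,:]
cv2.imwrite('pics/crop.png',cv2.resize(np.hstack([a,b]),None,fx=1,fy=1)); cv2.imwrite('pics/cropd.png',c)
D={n:np.load(n+'0.npy') for n in('top','side')}
for n,im,(u,v) in(('top',t,(151,176)),('side',s,(142,228))):
    hs=cv2.cvtColor(im,cv2.COLOR_BGR2HSV);P=cloud(n,D[n])
    roi=np.zeros(im.shape[:2],bool);roi[v-25:v+25,u-18:u+18]=1
    for nm,m in(('blue',(abs(hs[...,0].astype(int)-110)<15)&(hs[...,1]>120)&(hs[...,2]>60)),('white',(hs[...,1]<70)&(hs[...,2]>120))):
        m=m&roi;ys,xs=np.nonzero(m);print(n,nm,m.sum(),xs.mean().round(2),ys.mean().round(2),xs.min(),xs.max(),ys.min(),ys.max())
        q=P[m];print(np.round(np.nanmedian(q,0),4),np.round(np.nanmin(q,0),3),np.round(np.nanmax(q,0),3))
# drainer: height map
P=cloud('top',D['top'])
for p in [(247,228),(230,215),(265,240),(217,195),(293,240),(280,262),(201,222),(210,207)]:
    print(p,np.round(P[p[1],p[0]],4))
```

```text
top blue 61 154.08 180.66 147 159 173 185
[0.4555 0.3424 0.0158] [ 0.442  0.334 -0.007] [0.486 0.373 0.026]
top white 80 148.62 174.59 133 156 167 196
[0.459  0.3489 0.0973] [0.373 0.339 0.   ] [0.476 0.4   0.115]
side blue 73 143.96 233.41 137 150 228 237
[0.4549 0.3469 0.0221] [ 0.388  0.332 -0.   ] [0.489 0.37  0.099]
side white 215 139.24 222.84 128 147 207 252
[0.4548 0.3522 0.0742] [ 0.371  0.338 -0.002] [0.583 0.394 0.116]
(247, 228) [ 0.465  -0.0019  0.0113]
(230, 215) [0.4775 0.068  0.0048]
(265, 240) [ 0.4589 -0.0709  0.0041]
(217, 195) [0.5158 0.138  0.0063]
(293, 240) [ 0.5012 -0.1506  0.0059]
(280, 262) [ 0.419  -0.1463  0.0029]
(201, 222) [0.4128 0.1407 0.0009]
(210, 207) [0.4697 0.1386 0.0056]
```

View pics/crop.png

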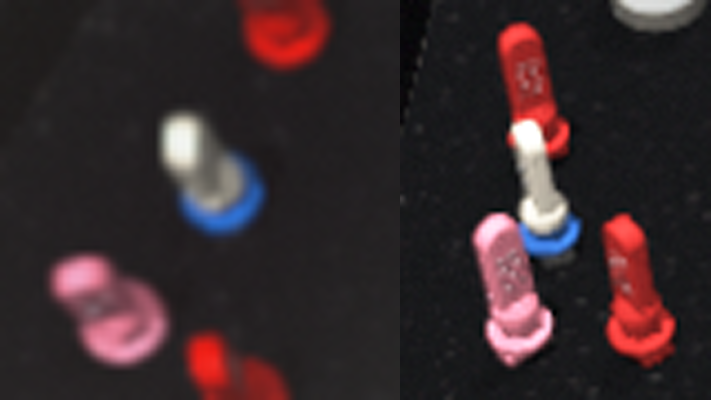

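View pics/cropd.png

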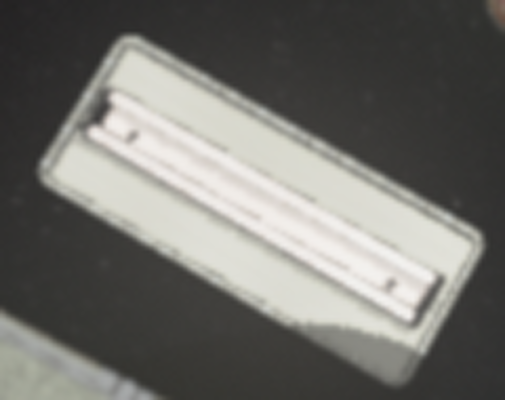

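Top crop: the blade's tip is at about (148,171) and the collar at (153,179). Side crop: the blade is seen edge-on, so its wide side runs along the view, close to world x. The rail and the tray outline are clear in the drainer crop.

Run:
```python
from h import *
t=cv2.imread('pics/top0.png');s=cv2.imread('pics/side0.png')
D={n:np.load(n+'0.npy') for n in('top','side')}
for n,im,(u,v) in(('top',t,(151,176)),('side',s,(142,228))):
    hs=cv2.cvtColor(im,cv2.COLOR_BGR2HSV)
    w=((hs[...,1]<70)&(hs[...,2]>110)).astype(np.uint8);b=((abs(hs[...,0].astype(int)-110)<15)&(hs[...,1]>120)&(hs[...,2]>60)).astype(np.uint8)
    for nm,m in(('w',w),('b',b)):
        k,L,st,c=cv2.connectedComponentsWithStats(m)
        for i in range(1,k):
            if abs(c[i][0]-u)<12 and abs(c[i][1]-v)<14 and st[i,4]>8:
                ys,xs=np.nonzero(L==i);pts=np.c_[xs,ys]
                print(n,nm,st[i],c[i].round(1),'rect',cv2.minAreaRect(pts.astype(np.float32)),'topmost',pts[ys<=ys.min()+1].mean(0))
                P=cloud(n,D[n])[L==i];
                if nm=='w':
                  for lo,hi in((.05,.1),(.1,.12)):
                    q=P[(P[:,2]>lo)&(P[:,2]<hi)][:,:2]
                    if len(q)>4:
                      e,V=np.linalg.eigh(np.cov(q.T));print(lo,len(q),q.mean(0).round(4),np.sqrt(e).round(4),np.degrees(np.arctan2(V[1,1],V[0,1])).round(1))
# drainer
hs=cv2.cvtColor(t,cv2.COLOR_BGR2HSV);g=hs[...,2]
roi=np.zeros(g.shape,np.uint8);roi[183:273,190:303]=1
for th,z,nm in((75,.013,'tray'),(225,.028,'rail')):
    m=((g>th)&(roi>0)).astype(np.uint8)
    cs,_=cv2.findContours(m,cv2.RETR_EXTERNAL,cv2.CHAIN_APPROX_NONE);c=max(cs,key=cv2.contourArea)[:,0]
    if nm=='rail': c=np.argwhere(m>0)[:,::-1]
    q=onz('top',c,z)[:,:2]
    (cx,cy),(w,h),a=cv2.minAreaRect((q*1000).astype(np.float32));print(nm,cx,cy,w,h,a)
P=cloud('top',D['top']);m=(g>235)&(roi>0);z=P[m][:,2];print(np.nanpercentile(z,[5,25,50,75,95]).round(4))
K,d,W=info('top')
```

```text
top w [144 167  13  15  95] [149.2 174.1] rect ((149.25001525878906, 174.25001525878906), (14.849241256713867, 8.485280990600586), 45.0) topmost [147.    167.625]
0.05 26 [0.4555 0.3468] [0.0033 0.0068] 170.9
0.1 37 [0.4617 0.3518] [0.0043 0.0072] -143.9
top b [147 173  13  13  61] [154.1 180.7] rect ((153.765380859375, 180.12692260742188), (8.507462501525879, 12.980456352233887), 52.12501525878906) topmost [156.33333333 173.66666667]
side w [135 207  13  26 188] [140.5 220.7] rect ((141.1881103515625, 219.3811798095703), (25.47295379638672, 10.248883247375488), 84.2894058227539) topmost [137.66666667 207.66666667]
0.05 85 [0.4558 0.3501] [0.0038 0.0067] 51.6
0.1 39 [0.4589 0.351 ] [0.0038 0.0053] -147.5
side w [128 229   6   6  22] [130.2 231. ] rect ((130.25, 230.75001525878906), (2.8284268379211426, 6.363961219787598), 45.0) topmost [131.22222222 229.55555556]
0.1 22 [0.3805 0.3624] [0.0036 0.0045] 135.3
side b [137 228  14  10  73] [144.  233.4] rect ((144.1807861328125, 232.9961700439453), (7.630403518676758, 13.331280708312988), 74.74488067626953) topmost [148.75 228.75]
tray 461.666015625 -1.61529541015625 331.4775695800781 142.754638671875 87.97881317138672
rail 461.7259826660156 -3.0764007568359375 277.8231201171875 39.634422302246094 87.87889099121094
[0.0023 0.0059 0.0127 0.0286 0.0328]
```

Run:
```python
from h import *
print('collar',onz('top',[(153,179)],.018),onz('side',[(143.5,232)],.018),tri((153,179),(143.5,232)))
print('tip',tri((148,171),(138,209)),onz('top',[(148,171)],.108),onz('side',[(138,209)],.105))
t=cv2.imread('pics/top0.png');s=cv2.imread('pics/side0.png')
for n,im in(('top',t),('side',s)):
    hs=cv2.cvtColor(im,cv2.COLOR_BGR2HSV);m=(((hs[...,0]<8)|(hs[...,0]>165))&(hs[...,1]>70)&(hs[...,2]>110)).astype(np.uint8);m[:,200:]=0
    k,L,st,c=cv2.connectedComponentsWithStats(m);P=cloud(n,np.load(n+'0.npy'))
    for i in range(1,k):
        if st[i,4]>30:print(n,c[i].round(),np.nanmedian(P[L==i],0).round(3),np.nanpercentile(P[L==i],[3,97],axis=0).round(3).tolist())
```

```text
collar [[0.4604554  0.35054174 0.018     ]] [[0.46499709 0.35190132 0.018     ]] (array([0.4598301 , 0.34974469, 0.02301364]), np.float64(0.001669022842577018))
tip (array([0.46194166, 0.35005833, 0.11044058]), np.float64(0.005128057915703479)) [[0.46201001 0.34820864 0.108     ]] [[0.46882033 0.35427332 0.105     ]]
top [158. 145.] [0.552 0.368 0.105] [[0.543, 0.359, 0.001], [0.585, 0.418, 0.117]]
top [163. 155.] [0.545 0.361 0.022] [[0.535, 0.351, 0.0], [0.565, 0.386, 0.049]]
top [136. 196.] [0.38  0.355 0.044] [[0.365, 0.346, -0.003], [0.399, 0.407, 0.112]]
top [155. 208.] [0.374 0.281 0.041] [[0.36, 0.27, 0.0], [0.392, 0.325, 0.115]]
side [192. 159.] [0.721 0.223 0.073] [[0.713, 0.201, 0.063], [0.733, 0.236, 0.083]]
side [139. 199.] [0.549 0.366 0.067] [[0.54, 0.352, 0.002], [0.681, 0.407, 0.11]]
side [134. 245.] [0.377 0.36  0.055] [[0.369, 0.347, 0.003], [0.412, 0.387, 0.109]]
side [162. 246.] [0.372 0.285 0.046] [[0.364, 0.272, 0.002], [0.437, 0.31, 0.111]]
```

```bash
cat >> h.py <<'E'
from scipy.spatial.transform import Rotation as Ro
def go(x,y,z,yawdeg,base=None):
    """shift (mm) and rotvec in tool axes from pose `base` (pos,yawdeg) or the measured one, tool kept pointing down"""
    o=ctrl.get_obs();R=Ro.from_euler('xyz',o['eef_rot']);p=np.array(o['ee_pos'])
    if base: p=np.array(base[:3]);R=Ro.from_euler('xyz',[np.pi,0,np.radians(base[3])])
    T=Ro.from_euler('xyz',[np.pi,0,np.radians(yawdeg)])
    r=np.r_[R.inv().apply(np.array([x,y,z])-p)*1000,(R.inv()*T).as_rotvec()];print(np.round(r,3).tolist())
E
python3 -c "
from h import *
b=(.162,-.525,.205,17.13)
go(.45,-.2,.205,17.13,b);go(.461,.35,.205,30,b);go(.461,.35,.056,30,b)"
```

```text
[370.95, -225.755, -0.0, 0.0, 0.0, 0.0]
[543.459, -748.116, -0.0, 0.0, 0.0, -0.225]
[543.459, -748.116, 149.0, 0.0, 0.0, -0.225]
```

Call:
arm_command:
  plan:
    - [[371,-226,0,0,0,0,-0.3],[371,-226,0,0,0,0,-0.3],[371,-226,0,0,0,0,-0.3],[371,-226,0,0,0,0,-0.3],[371,-226,0,0,0,0,-0.3],[371,-226,0,0,0,0,-0.3],[371,-226,0,0,0,0,-0.3],[371,-226,0,0,0,0,-0.3],[371,-226,0,0,0,0,-0.3],[371,-226,0,0,0,0,-0.3],[371,-226,0,0,0,0,-0.3],[371,-226,0,0,0,0,-0.3]]
  squeeze: 20

```text
time_s: 1.3
ee_pos: [0.4493, -0.2011, 0.2053]
eef_rot: [-3.141, 0.0, 0.298]
force: [-0.4, 0.2, 0.3]
grip_width: 0.0613
grip_force: 0.0
```

Call:
arm_command:
  plan:
    - [[172.5,-522,0,0,0,-0.225,-0.3],[172.5,-522,0,0,0,-0.225,-0.3],[172.5,-522,0,0,0,-0.225,-0.3],[172.5,-522,0,0,0,-0.225,-0.3],[172.5,-522,0,0,0,-0.225,-0.3],[172.5,-522,0,0,0,-0.225,-0.3],[172.5,-522,0,0,0,-0.225,-0.3],[172.5,-522,0,0,0,-0.225,-0.3],[172.5,-522,0,0,0,-0.225,-0.3],[172.5,-522,0,0,0,-0.225,-0.3],[172.5,-522,0,0,0,-0.225,-0.3],[172.5,-522,0,0,0,-0.225,-0.3]]

```text
time_s: 2.5
ee_pos: [0.4609, 0.3523, 0.2046]
eef_rot: [-3.141, 0.001, 0.526]
force: [0.0, -0.1, 0.1]
grip_width: 0.0613
grip_force: 0.0
```

Run:
```python
from h import *
o=ctrl.get_obs();print({k:np.round(o[k],4) for k in('time_s','ee_pos','eef_rot','joint_vel')})
p,d=cams.camera('side');cv2.imwrite('pics/side1.png',p);np.save('side1.npy',d);q,d=cams.camera('top');cv2.imwrite('pics/top1.png',q);np.save('top1.npy',d)
c=np.hstack([cv2.resize(p[150:290,90:270],(450,350)),cv2.resize(q[110:250,100:240],(350,350))]);cv2.imwrite('pics/c1.png',c)
```

```text
{'time_s': np.float64(2.5), 'ee_pos': array([0.4609, 0.3523, 0.2046]), 'eef_rot': array([-3.1411e+00,  7.0000e-04,  5.2620e-01]), 'joint_vel': array([-0.0812, -0.0568,  0.0838, -0.0157, -0.0091, -0.0719])}
```

View pics/c1.png

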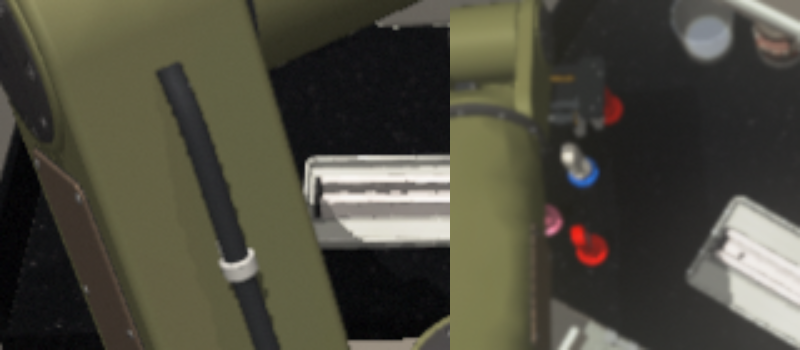

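Side view: the arm hides the prong; the drainer's left part is visible. Top view: the prong has not moved, and it stands clear between the open fingers' line and the look-alikes.

Call:
arm_command:
  plan:
    - [[0,0,40,0,0,0,-0.3],[0,0,80,0,0,0,-0.3],[0,0,115,0,0,0,-0.3],[0,0,149,0,0,0,-0.3],[0,0,149,0,0,0,-0.3],[0,0,149,0,0,0,0.2],[0,0,149,0,0,0,0.6],[0,0,149,0,0,0,0.9],[0,0,149,0,0,0,0.9],[0,0,149,0,0,0,0.9],[0,0,149,0,0,0,0.9],[0,0,149,0,0,0,0.9]]
  squeeze: 15

```text
time_s: 3.8
ee_pos: [0.4611, 0.3493, 0.0567]
eef_rot: [-3.142, -0.0, 0.524]
force: [-0.2, -0.2, 2.5]
grip_width: 0.0139
grip_force: 15.0
```

Gripped: the opening of 13.9 mm matches the 14 mm blade. Next I lift it and refine the rail from both views.

Call:
arm_command:
  plan:
    - [[0,0,-10,0,0,0,0.9],[0,0,-40,0,0,0,0.9],[0,0,-70,0,0,0,0.9],[0,0,-70,0,0,0,0.9],[0,0,-70,0,0,0,0.9]]
  squeeze: 40

```text
time_s: 4.3
ee_pos: [0.4611, 0.3492, 0.1268]
eef_rot: [-3.142, -0.001, 0.524]
force: [-0.3, 0.1, -2.3]
grip_width: 0.014
grip_force: 40.0
```

Run:
```python
from h import *
o=ctrl.get_obs();print({k:np.round(o[k],4) for k in('ee_pos','force','grip_width')})
t=cv2.imread('pics/top1.png');s=cv2.imread('pics/side1.png')
# brightness profiles across rail at several drainer y
c0=np.array([.462,-.002]);a=np.radians(-2.1);ex=np.array([np.cos(a),np.sin(a)]);ey=np.array([-ex[1],ex[0]])
for n,im in(('top',t),('side',s)):
    K,d,W=info(n);g=cv2.cvtColor(im,cv2.COLOR_BGR2GRAY).astype(np.float32)
    for y in(-110,-60,-20,20,60,110):
        xs=np.arange(-30,31,2.)
        acc=0
        for dy in range(-12,13,4):
            P=np.c_[c0+np.outer(xs,ex)/1000+(y+dy)/1000*ey,np.full(len(xs),.028)]
            uv=cv2.projectPoints(P,cv2.Rodrigues(W[:3,:3])[0],W[:3,3],K,d)[0][:,0].astype(np.float32)
            acc=acc+cv2.remap(g,uv[:,0],uv[:,1],cv2.INTER_LINEAR)[:,0]
        print(n,y,(acc/7).astype(int).tolist())
```

```text
{'ee_pos': array([0.4611, 0.3492, 0.1268]), 'force': array([-0.2905,  0.0509, -2.3256]), 'grip_width': np.float64(0.014)}
top -110 [201, 188, 175, 171, 188, 216, 232, 236, 232, 222, 216, 217, 219, 218, 218, 223, 225, 223, 219, 218, 222, 231, 237, 237, 229, 217, 209, 212, 218, 220, 221]
top -60 [200, 187, 174, 170, 188, 215, 231, 235, 231, 223, 222, 230, 236, 239, 239, 236, 231, 225, 220, 218, 222, 230, 236, 235, 228, 215, 208, 210, 215, 217, 217]
top -20 [201, 189, 178, 177, 192, 216, 231, 234, 232, 228, 229, 233, 236, 237, 236, 233, 227, 221, 217, 216, 220, 228, 233, 232, 224, 209, 199, 204, 212, 215, 216]
top 20 [202, 189, 177, 175, 192, 217, 230, 233, 229, 222, 223, 230, 234, 236, 234, 230, 224, 218, 215, 215, 221, 229, 234, 232, 225, 213, 206, 208, 212, 214, 214]
top 60 [198, 184, 173, 173, 190, 215, 229, 231, 226, 218, 217, 226, 233, 235, 235, 231, 225, 219, 215, 215, 220, 228, 233, 232, 223, 208, 199, 204, 211, 214, 215]
top 110 [164, 158, 155, 161, 185, 213, 227, 230, 224, 216, 213, 214, 215, 215, 217, 221, 222, 219, 215, 215, 219, 227, 231, 230, 223, 212, 208, 211, 215, 218, 
[... 293 characters left out ...]
2, 227, 241, 244, 243, 238, 232, 226, 222]
side -20 [133, 133, 133, 131, 132, 174, 215, 231, 245, 243, 240, 235, 227, 203, 177, 138, 108, 104, 102, 110, 126, 175, 219, 233, 245, 243, 240, 234, 228, 224, 221]
side 20 [137, 137, 137, 134, 130, 161, 210, 233, 245, 243, 237, 228, 219, 200, 179, 148, 115, 107, 104, 114, 126, 170, 218, 235, 245, 243, 236, 229, 222, 220, 220]
side 60 [134, 134, 133, 131, 127, 138, 186, 221, 237, 242, 233, 217, 191, 167, 145, 125, 110, 102, 103, 105, 108, 135, 188, 224, 238, 243, 235, 226, 215, 211, 216]
side 110 [133, 133, 132, 131, 136, 143, 176, 213, 230, 245, 242, 238, 214, 189, 155, 122, 111, 101, 102, 105, 128, 152, 189, 225, 236, 246, 243, 240, 233, 227, 225]
```

```bash
python3 -c "
from h import *
go(.4622,-.002,.1268,87.9,(.4611,.3492,.1268,30))"
```

```text
[-174.647, 304.698, 0.0, 0.0, 0.0, -1.011]
```

Call:
arm_command:
  plan:
    - [[-174.6,304.7,0,0,0,-1.011,0.9],[-174.6,304.7,0,0,0,-1.011,0.9],[-174.6,304.7,0,0,0,-1.011,0.9],[-174.6,304.7,0,0,0,-1.011,0.9],[-174.6,304.7,0,0,0,-1.011,0.9],[-174.6,304.7,0,0,0,-1.011,0.9],[-174.6,304.7,0,0,0,-1.011,0.9],[-174.6,304.7,0,0,0,-1.011,0.9],[-174.6,304.7,0,0,0,-1.011,0.9],[-174.6,304.7,0,0,0,-1.011,0.9],[-174.6,304.7,0,0,0,-1.011,0.9],[-174.6,304.7,0,0,0,-1.011,0.9]]

```text
time_s: 5.5
ee_pos: [0.4622, -0.001, 0.1261]
eef_rot: [-3.141, -0.0, 1.536]
force: [-0.4, -0.4, -1.7]
grip_width: 0.0138
grip_force: 40.0
```

Run:
```python
from h import *
o=ctrl.get_obs();print({k:np.round(o[k],4) for k in('time_s','ee_pos','eef_rot','force','moment','grip_width','qpos')})
im=[]
for n in('side','top'):
    p,d=cams.camera(n);cv2.imwrite(f'pics/{n}2.png',p);np.save(f'{n}2.npy',d);im.append(p)
    K,dd,W=info(n);uv=cv2.projectPoints(np.array([o['ee_pos'],o['ee_pos']-[0,0,.057]]),cv2.Rodrigues(W[:3,:3])[0],W[:3,3],K,dd)[0][:,0];print(n,uv.round(1).tolist())
    u,v=uv[0].astype(int);im[-1]=cv2.resize(p[v-45:v+45,u-50:u+50],(400,360),interpolation=cv2.INTER_CUBIC);print(u-50,v-45)
    hs=cv2.cvtColor(p,cv2.COLOR_BGR2HSV);m=(abs(hs[...,0].astype(int)-110)<15)&(hs[...,1]>120)&(hs[...,2]>60);m[:, :u-40]=0;m[:,u+40:]=0;m[:v-40]=0;m[v+40:]=0;ys,xs=np.nonzero(m)
    if len(xs):print('blue',len(xs),xs.min(),xs.max(),ys.min(),ys.max(),xs.mean(),ys.mean())
cv2.imwrite('pics/c2.png',np.hstack(im))
```

```text
{'time_s': np.float64(5.5), 'ee_pos': array([ 0.4622, -0.001 ,  0.1261]), 'eef_rot': array([-3.1409e+00, -1.0000e-04,  1.5357e+00]), 'force': array([-0.38  , -0.4067, -1.7141]), 'moment': array([ 0.0091, -0.0706, -0.0064]), 'grip_width': np.float64(0.0138), 'qpos': array([-0.0815,  0.1933,  1.8517,  0.    ,  1.0972, -0.0465])}
side [[268.1, 200.2], [267.7, 215.2]]
218 155
blue 69 260 273 207 215 266.2463768115942 211.20289855072463
top [[245.8, 222.0], [246.1, 225.4]]
195 176
```

View pics/c2.png

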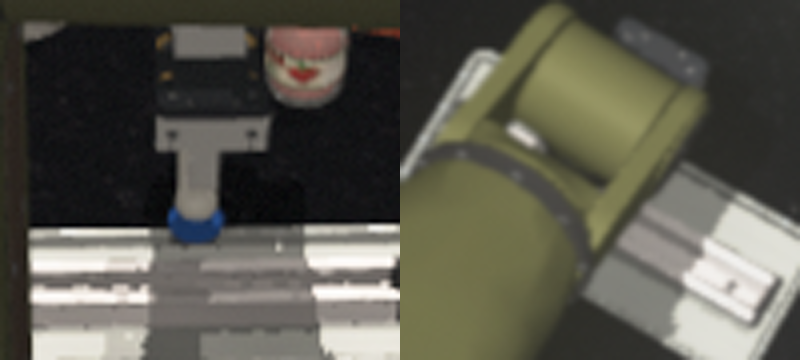

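Side crop: the finger centre line is at about u=267.8 and the collar centre at about 266.9, so the prong sits roughly 2 mm off along tool x. The top view is hidden by the arm. I'll measure this at sub-pixel precision.

Run:
```python
from h import *
p=cv2.imread('pics/side2.png').astype(float);d=np.load('side2.npy')
for v in(182,186,190,194,198,202,205,208,210,212,214): 
    print(v,p[v,254:282].mean(1).astype(int).tolist(), (p[v,254:282,0]-p[v,254:282,2]).astype(int).tolist() if v>203 else '')
P=cloud('side',d);print(P[205:212:3,262:273:2].round(3).tolist())
```

```text
182 [24, 25, 27, 25, 25, 31, 31, 31, 31, 30, 30, 28, 28, 28, 30, 27, 29, 28, 29, 28, 29, 30, 32, 30, 31, 31, 29, 32] 
186 [20, 17, 30, 97, 110, 111, 110, 111, 109, 110, 111, 111, 111, 110, 110, 111, 110, 110, 110, 111, 110, 110, 110, 111, 110, 111, 108, 108] 
190 [16, 16, 42, 99, 111, 110, 92, 96, 107, 109, 109, 112, 110, 110, 111, 110, 109, 111, 110, 110, 110, 110, 110, 111, 110, 111, 94, 105] 
194 [18, 18, 20, 20, 19, 21, 18, 18, 70, 112, 115, 116, 114, 110, 110, 110, 110, 110, 81, 36, 19, 14, 17, 17, 19, 17, 18, 19] 
198 [18, 19, 18, 18, 16, 20, 14, 15, 70, 111, 115, 107, 107, 110, 110, 110, 110, 110, 68, 20, 11, 14, 13, 14, 8, 12, 10, 13] 
202 [18, 13, 14, 10, 13, 12, 14, 11, 86, 116, 122, 115, 113, 115, 113, 114, 115, 102, 55, 18, 14, 12, 13, 10, 14, 10, 14, 11] 
205 [16, 14, 13, 11, 11, 11, 11, 44, 105, 120, 126, 129, 131, 132, 130, 127, 122, 115, 60, 9, 9, 9, 13, 15, 8, 14, 11, 14] [1, 4, 4, 2, 1, 2, 2, -3, -12, -17, -16, -16, -16, -16, -15, -17, -15, -14, -7, 2, 1, 1, 3, 1, 1, 1, 2, 0]
208 [8, 12, 11, 11, 10, 12, 62, 76, 73, 94, 113, 119, 122, 123, 121, 118, 105, 88, 74, 46, 
[... 538 characters left out ...]
 65, 65, 58, 12, -4, -5, -7, -6, -6, -5, -6, -5]
214 [118, 104, 95, 95, 95, 95, 74, 56, 51, 55, 57, 57, 57, 57, 57, 55, 56, 56, 70, 84, 87, 86, 87, 85, 86, 86, 84, 84] [-9, -7, -5, -6, -6, -7, -4, 10, 33, 52, 65, 67, 65, 66, 68, 62, 53, 30, 5, -6, -5, -6, -6, -6, -5, -6, -6, -6]
[[[0.459, 0.016, 0.112], [0.453, 0.011, 0.118], [0.452, 0.005, 0.118], [0.455, -0.0, 0.115], [0.455, -0.006, 0.115], [0.575, -0.025, 0.001]], [[0.454, 0.016, 0.106], [0.454, 0.011, 0.106], [0.449, 0.005, 0.11], [0.447, 0.0, 0.111], [0.454, -0.006, 0.104], [0.47, -0.013, 0.089]], [[0.46, 0.015, 0.088], [0.453, 0.01, 0.094], [0.456, 0.005, 0.092], [0.453, -0.001, 0.095], [0.461, -0.007, 0.086], [0.459, -0.012, 0.088]]]
```

Call:
arm_command:
  plan:
    - [[0,0,20,0,0,0,0.9],[0,0,36,0,0,0,0.9],[0,0,38,0,0,0,0.9],[0,0,40,0,0,0,0.9],[0,0,41,0,0,0,0.9],[0,0,42,0,0,0,0.9],[0,0,43,0,0,0,0.9]]
  squeeze: 25

```text
time_s: 6.3
ee_pos: [0.4626, -0.0019, 0.0839]
eef_rot: [3.141, 0.0, 1.535]
force: [-0.4, -0.4, -2.4]
grip_width: 0.0134
grip_force: 25.0
```

Call:
arm_command:
  plan:
    - [[0,0,0.5,0,0,0,0.9],[0,0,1,0,0,0,0.9],[0,0,1.5,0,0,0,0.9],[0,0,2,0,0,0,0.9]]

```text
time_s: 6.7
ee_pos: [0.4623, -0.0019, 0.0814]
eef_rot: [-3.142, -0.0, 1.535]
force: [0.5, -1.1, -0.6]
grip_width: 0.0142
grip_force: 25.0
```

Call:
arm_command:
  plan:
    - [[0,0,0.5,0,0,0,0.9],[0,0,1,0,0,0,0.9],[0,0,1.5,0,0,0,0.9],[0,0,2,0,0,0,0.9]]

```text
time_s: 7.1
ee_pos: [0.4623, -0.0019, 0.0794]
eef_rot: [-3.142, -0.0, 1.535]
force: [0.2, -0.4, -1.8]
grip_width: 0.014
grip_force: 25.0
```

Call:
arm_command:
  plan:
    - [[0,0,1.5,0,0,0,0.9],[0,0,3,0,0,0,0.9],[0,0,4.5,0,0,0,0.9],[0,0,6,0,0,0,0.9],[0,0,7,0,0,0,0.9],[0,0,8,0,0,0,0.9]]

```text
time_s: 7.7
ee_pos: [0.4623, -0.002, 0.0713]
eef_rot: [-3.142, -0.0, 1.535]
force: [0.2, 0.6, -2.3]
grip_width: 0.0135
grip_force: 25.0
```

Call:
arm_command:
  plan:
    - [[0,0,1,0,0,0,0.9],[0,0,2,0,0,0,0.9],[0,0,3,0,0,0,0.9],[0,0,4,0,0,0,0.9],[0,0,5,0,0,0,0.9],[0,0,5,0,0,0,0.9]]
  squeeze: 30

```text
time_s: 8.3
ee_pos: [0.4624, -0.002, 0.0665]
eef_rot: [3.142, -0.0, 1.535]
force: [-2.1, -0.8, 5.7]
grip_width: 0.0136
grip_force: 30.0
```

Call:
arm_command:
  plan:
    - [[0,0,1,0,0,0,0.9],[0,0,2,0,0,0,0.9],[0,0,3,0,0,0,0.9],[0,0,3.3,0,0,0,0.9],[0,0,3.3,0,0,0,0.9],[0,0,3.3,0,0,0,0.9]]

```text
time_s: 8.9
ee_pos: [0.4624, -0.0019, 0.0634]
eef_rot: [3.141, 0.0, 1.535]
force: [-2.4, -0.2, 8.8]
grip_width: 0.0139
grip_force: 30.0
```

Call:
arm_command:
  plan:
    - [[0,-0.1,0,0,0,0.09,0.9],[0,-0.2,0,0,0,0.18,0.9],[0,-0.3,0,0,0,0.27,0.9],[0.1,-0.4,0,0,0,0.36,0.9],[0.1,-0.4,0,0,0,0.45,0.9],[0.1,-0.5,0,0,0,0.52,0.9]]

```text
time_s: 9.5
ee_pos: [0.4624, -0.0018, 0.0637]
eef_rot: [3.14, -0.001, 1.011]
force: [-1.6, 1.1, 8.0]
grip_width: 0.0142
grip_force: 30.0
```

Call:
arm_command:
  plan:
    - [[0,-0.1,0,0,0,0.09,0.9],[0,-0.2,0,0,0,0.18,0.9],[0,-0.3,0,0,0,0.27,0.9],[0.1,-0.4,0,0,0,0.36,0.9],[0.1,-0.4,0,0,0,0.45,0.9],[0.1,-0.5,0,0,0,0.52,0.9]]

```text
time_s: 10.1
ee_pos: [0.4605, -0.0008, 0.063]
eef_rot: [-3.139, 0.002, 0.491]
force: [-8.6, 4.9, 8.8]
grip_width: 0.0139
grip_force: 30.0
```

Call:
arm_command:
  plan:
    - [[-0.6,-0.3,0,0,0,0,0.9],[-1.2,-0.6,0,0,0,0,0.9],[-1.2,-0.6,0,0,0,0,0.9]]

```text
time_s: 10.4
ee_pos: [0.46, -0.0011, 0.0632]
eef_rot: [-3.141, -0.0, 0.495]
force: [-2.3, 4.0, 5.7]
grip_width: 0.0139
grip_force: 30.0
```

Lateral force has eased. I'll continue the turn, from yaw 0.495 to -0.037.

Call:
arm_command:
  plan:
    - [[0,-0.1,0,0,0,0.09,0.9],[0,-0.2,0,0,0,0.18,0.9],[0,-0.3,0,0,0,0.27,0.9],[0,-0.4,0,0,0,0.3,0.9]]

```text
time_s: 10.8
ee_pos: [0.4595, -0.0007, 0.0632]
eef_rot: [-3.141, 0.001, 0.192]
force: [-4.5, 3.7, 7.9]
grip_width: 0.014
grip_force: 30.0
```

Call:
arm_command:
  plan:
    - [[-0.3,0,0,0,0,0.08,0.9],[-0.6,-0.1,0,0,0,0.16,0.9],[-0.7,-0.1,0,0,0,0.23,0.9],[-0.7,-0.1,0,0,0,0.23,0.9]]

```text
time_s: 11.2
ee_pos: [0.4593, -0.0009, 0.0634]
eef_rot: [-3.141, -0.0, -0.038]
force: [-3.1, 2.7, 8.3]
grip_width: 0.0139
grip_force: 30.0
```

```bash
python3 -c "
from h import *
o=ctrl.get_obs();print({k:np.round(o[k],4) for k in('ee_pos','eef_rot','force','moment')})"
```

```text
{'ee_pos': array([ 0.4593, -0.0009,  0.0634]), 'eef_rot': array([-3.141e+00, -1.000e-04, -3.780e-02]), 'force': array([-3.1498,  2.7075,  8.2903]), 'moment': array([0.7455, 0.849 , 0.0222])}
```

Call:
arm_command:
  plan:
    - [[0,0,-0.5,0,0,0,0.9],[0,0,-1,0,0,0,0.9],[0,0,-1.5,0,0,0,0.9],[0,0,-1.5,0,0,0,0.9]]

```text
time_s: 11.6
ee_pos: [0.4592, -0.0009, 0.0646]
eef_rot: [-3.141, 0.0, -0.035]
force: [-2.6, 3.9, 3.3]
grip_width: 0.0135
grip_force: 30.0
```

Call:
arm_command:
  plan:
    - [[0,-0.5,-0.3,0,0,0,0.9],[0,-1,-0.5,0,0,0,0.9],[0,-1.5,-0.5,0,0,0,0.9],[0,-2,-0.5,0,0,0,0.9],[0,-2,-0.5,0,0,0,0.9]]

```text
time_s: 12.1
ee_pos: [0.4592, -0.0003, 0.0647]
eef_rot: [3.139, 0.0, -0.035]
force: [1.2, -10.7, -5.2]
grip_width: 0.0142
grip_force: 30.0
```

Call:
arm_command:
  plan:
    - [[0,0,0.6,0,0,0,0.9],[0,0,0.6,0,0,0,0.9],[0,-0.5,0.6,0,0,0,0.9],[0,-0.5,0.6,0,0,0,0.9]]

```text
time_s: 12.5
ee_pos: [0.4593, 0.0004, 0.0647]
eef_rot: [3.14, 0.0, -0.035]
force: [-1.8, -7.3, 2.0]
grip_width: 0.0141
grip_force: 30.0
```

Call:
arm_command:
  plan:
    - [[0,-0.7,0.1,0,0,0,0.9],[0,-1.4,0.1,0,0,0,0.9],[0,-2,0.1,0,0,0,0.9],[0,-2,0.1,0,0,0,0.9]]

```text
time_s: 12.9
ee_pos: [0.4594, 0.0025, 0.0646]
eef_rot: [3.14, 0.0, -0.035]
force: [-3.0, -7.5, 4.0]
grip_width: 0.0138
grip_force: 30.0
```

Call:
arm_command:
  plan:
    - [[0,-0.7,-0.1,0,0,0,0.9],[0,-1.4,-0.1,0,0,0,0.9],[0,-2,-0.1,0,0,0,0.9],[0,-2.5,-0.1,0,0,0,0.9]]

```text
time_s: 13.3
ee_pos: [0.4594, 0.0049, 0.0647]
eef_rot: [3.14, 0.0, -0.035]
force: [-2.4, -7.5, 2.0]
grip_width: 0.0141
grip_force: 30.0
```

Call:
arm_command:
  plan:
    - [[0,-0.7,0,0,0,0,0.9],[0,-1.4,0,0,0,0,0.9],[0,-2,0,0,0,0,0.9],[0,-2.5,0,0,0,0,0.9]]

```text
time_s: 13.7
ee_pos: [0.4595, 0.0074, 0.0647]
eef_rot: [3.14, 0.0, -0.035]
force: [-3.0, -7.7, 3.5]
grip_width: 0.0137
grip_force: 30.0
```

Call:
arm_command:
  plan:
    - [[0,-0.7,-0.1,0,0,0,0.9],[0,-1.4,-0.1,0,0,0,0.9],[0,-2,-0.1,0,0,0,0.9],[0,-2.5,-0.1,0,0,0,0.9]]

```text
time_s: 14.1
ee_pos: [0.4596, 0.0099, 0.0647]
eef_rot: [3.14, 0.0, -0.035]
force: [-3.1, -7.6, 2.9]
grip_width: 0.0138
grip_force: 30.0
```

Call:
arm_command:
  plan:
    - [[0,-0.7,-0.1,0,0,0,0.9],[0,-1.4,-0.1,0,0,0,0.9],[0,-2,-0.1,0,0,0,0.9],[0,-2.5,-0.1,0,0,0,0.9]]

```text
time_s: 14.5
ee_pos: [0.4597, 0.0126, 0.0651]
eef_rot: [3.14, 0.0, -0.035]
force: [-2.8, -6.3, 5.5]
grip_width: 0.0141
grip_force: 30.0
```

Force rose and z lifted slightly, so this may be a gap. I'll test it by lifting.

Call:
arm_command:
  plan:
    - [[0,0,-0.5,0,0,0,0.9],[0,0,-1,0,0,0,0.9],[0,0,-1,0,0,0,0.9]]

```text
time_s: 14.8
ee_pos: [0.4597, 0.0127, 0.066]
eef_rot: [3.141, 0.0, -0.035]
force: [-4.0, -4.6, 6.1]
grip_width: 0.0138
grip_force: 30.0
```

Call:
arm_command:
  plan:
    - [[0,0,-0.5,0,0,0,0.9],[0,0,-1,0,0,0,0.9],[0,0,-1.4,0,0,0,0.9],[0,0,-1.4,0,0,0,0.9]]

```text
time_s: 15.2
ee_pos: [0.4597, 0.013, 0.0673]
eef_rot: [3.141, 0.0, -0.035]
force: [-4.5, -5.0, 4.3]
grip_width: 0.0137
grip_force: 30.0
```

Call:
arm_command:
  plan:
    - [[0,0.2,-0.3,0,0,0,0.9],[0,0.4,-0.5,0,0,0,0.9],[0,0.4,-0.5,0,0,0,0.9]]

```text
time_s: 15.5
ee_pos: [0.4597, 0.0129, 0.0676]
eef_rot: [-3.141, 0.0, -0.035]
force: [-2.7, -0.2, 3.5]
grip_width: 0.014
grip_force: 30.0
```

Call:
arm_command:
  plan:
    - [[0,0,0,0,0,0,0.6],[0,0,0,0,0,0,0.2],[0,0,0,0,0,0,0.0],[0,0,0,0,0,0,0.0],[0,0,-20,0,0,0,0.0],[0,0,-55,0,0,0,0.0],[0,0,-100,0,0,0,0.0],[0,0,-140,0,0,0,0.0],[0,0,-140,0,0,0,0.0]]

```text
time_s: 16.4
ee_pos: [0.4616, 0.0129, 0.2126]
eef_rot: [-3.142, -0.009, -0.035]
force: [-0.3, 0.6, -0.1]
grip_width: 0.0471
grip_force: 0.0
```

```bash
python3 -c "
from h import *
p,d=cams.camera('side');q,e=cams.camera('top')
cv2.imwrite('pics/c3.png',np.hstack([cv2.resize(p[130:270,190:360],(486,400)),cv2.resize(q[170:280,190:270],(291,400))]))
P=cloud('side',d)
hs=cv2.cvtColor(p,cv2.COLOR_BGR2HSV);m=(abs(hs[...,0].astype(int)-110)<15)&(hs[...,1]>120)&(hs[...,2]>60);m[:,:220]=0;m[:,320:]=0;ys,xs=np.nonzero(m);print(len(xs),xs.min(),xs.max(),ys.min(),ys.max())
print(np.nanmedian(P[m],0))
o=ctrl.get_obs();print({k:np.round(o[k],4) for k in('time_s','ee_pos','force','grip_width','joint_vel')})"
```

```text
50 257 268 222 228
[0.45459809 0.01521943 0.03418781]
{'time_s': np.float64(16.5), 'ee_pos': array([0.4598, 0.0129, 0.2078]), 'force': array([-0.5555,  0.3212, -1.0122]), 'grip_width': np.float64(0.0473), 'joint_vel': array([-0.0002,  0.0272,  0.032 , -0.0007, -0.0075, -0.0019])}
```

View pics/c3.png

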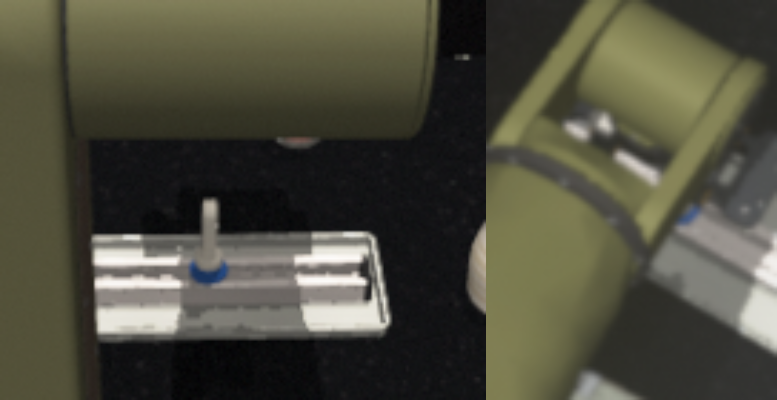

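Side crop: the prong stands upright in the rail, edge-on (crosswise). Its tip is at about (263.5,200) and the collar at (263,225). The top view shows little. I'll do a quick tilt check, then hand in.

```bash
python3 -c "
from h import *
p,d=cams.camera('side');P=cloud('side',d)
g=p.mean(2)
for v in range(197,224,3):
    s=slice(255,272);w=np.clip(g[v,s]-70,0,None);u=(w*np.arange(255,272)).sum()/max(w.sum(),1);print(v,round(u,2),P[v,int(round(u))].round(3),g[v,258:270].astype(int).tolist())
o=ctrl.get_obs();print(o['time_s'],np.abs(o['joint_vel']).max())"
```

```text
197 0.0 [0.114 0.481 0.479] [15, 12, 11, 11, 11, 10, 11, 11, 9, 14, 11, 15]
200 262.9 [0.473 0.012 0.118] [11, 10, 19, 114, 133, 132, 140, 97, 37, 6, 13, 12]
203 262.98 [0.459 0.013 0.119] [7, 10, 45, 144, 167, 169, 174, 137, 64, 8, 12, 12]
206 262.98 [0.452 0.014 0.115] [11, 11, 57, 116, 133, 135, 136, 112, 53, 15, 10, 10]
209 263.22 [0.453 0.013 0.103] [12, 11, 51, 107, 120, 122, 122, 129, 73, 10, 10, 10]
212 262.21 [0.448 0.016 0.096] [90, 87, 83, 110, 121, 121, 122, 105, 90, 83, 83, 83]
215 262.9 [0.451 0.013 0.081] [89, 91, 90, 113, 120, 121, 120, 106, 92, 89, 88, 88]
218 263.34 [0.452 0.013 0.069] [111, 114, 111, 117, 122, 121, 120, 133, 144, 135, 122, 120]
221 263.37 [0.453 0.013 0.056] [107, 118, 126, 126, 126, 127, 135, 142, 135, 110, 119, 143]
16.55 0.018585583008169995
```

```bash
python3 -c "
from station import ctrl
print(ctrl.hand_in())"
```

```text
the job is handed in; nothing more can be done
None
```

I put the prong back in the rail about 15 mm from its middle: crosswise, upright, and released with its rib up in a gap. I handed the job in at about 16.5 s; no verdict came back, so I infer the lock from the free rise to about 11 mm and the last pictures.

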